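# Register the tip box in the corner stop

### The job

Gently push the yellow box of pipette tips up against the metal corner stop, so that a long side of the box rests square along the long fence and one end rests against the short end stop. Leave it standing flat there, let go, and do not disturb the blue sample box.

Things in the scene. Friction and masses are not known exactly. Their poses are not given: they have to be found in the camera images.
- tip_box: Loose box of pipette tips on the worktop: yellow base, clear lid (shut, fixed). 88 mm along its x, 124 mm along its y, 80 mm high, 0.1 to 0.2 kg; slides easily. Below 56 mm height its faces lie 44 mm from the centre along x and 61 mm along y; the lid juts 1 mm more in y. Starts up to 15 degrees out of square with the stop, its y along the long fence. Origin: centre of underside; z up.
- corner_stop: Fixed L of two plain aluminium bars, 20 mm wide, 25 mm high, screwed to the worktop. Origin: inner corner, at worktop level; z up. Long fence: inner face is the plane x = 0, runs 250 mm from the corner along -y. Short end stop: inner face is the plane y = 0, runs 103 mm along -x. The tip box starts clear of both, on the -x, -y side. Fully home its centre is at x = -44, y = -61 mm in this frame.
- sample_box: Bystander: blue sample box with clear lid, 144 x 137 mm, 52 mm high, loose on the worktop to the left of the corner stop. Origin: centre of its underside. Leave it alone.

How it is judged:
By the outcome, as a careful person would: the job done as asked, in the order asked, and still so for the second after the job is handed in, with the robot touching nothing.
It also fails if it takes over 38 s, if anything falls off the work surface, if the arm or the gripper's body presses on something with over 40 N, if the wrist force passes 120 N, or if a joint passes its speed limit or range.

### The arm

A 6-joint arm with a two-finger parallel gripper is mounted at the origin on a cart in front of the work surface, level with it; the furniture and walls round the work are solid. World frame = base frame: x ahead of the robot, y to its left, z up, the work surface at z = 0. Lengths are in m, angles in rad, forces in N, time in s.
With the tool pointing down it reaches from about 0.35 to 0.85 m from the base axis. Payload 8.1 kg.
Tool frame: the origin (TCP) lies at the very end of the fingers, on their centre line; the grasp point (between the pads) lies 19 mm behind it; x points along the fingers, y is the direction in which the jaws open and shut, and the axes are right-handed (so a half turn about x gives the same grasp; the last joint's range is limited). The gripper opens to 85 mm and grips with 20 to 120 N. Pads are 22 mm wide; open, the fingers measure 114 mm over their backs; the gripper's body (76 mm by 85 mm) begins 54 mm behind the grasp point. The pads swing forward as they close: fully open they stand 13 mm farther back than shut.
Start: joints at [-1.194, 0.13, 1.488, -0, 1.523, -0.085], TCP at [0.267, -0.537, 0.231] pointing down, gripper open.
Joint ranges: [-2.96, 2.96], [-0.89, 2.26], [0.02, 2.5], [-1.34, 4.48], [0, 2.73], [-2.66, 2.66]. Speed limits (rad/s): [2.39, 2.39, 2.79, 3.14, 3.14, 3.14].

### API

Orientations are given as a unit quaternion [x, y, z, w].
In Python, from station import status, snapshot, r gives the robot as it stands.
- The arm moves only by the tool send_rows, never from a script. Its argument "commands" is one flat list of numbers, 5 for each row, row after row: the shift along the tool's x, y, z in m, then the turn about the tool's x in rad, then the closure, from 0 (fully open) to 1 (shut). In form: [x, y, z, roll, claw, x, y, z, roll, claw, ...]. A call has 1 to 8 rows; each row shifts and turns the commanded pose from where the row before left it, along the tool's axes as they then stand; what a row does not reach is not made up. A row lasts 1/8 s, in which the tool goes at most 62.5 mm and 10.7 degrees, less where a joint would pass 70% of its speed; a pose out of reach is approached as far as the arm can. A call is refused whole if a number of a shift passes 0.0625 or a number of a turn 0.188, either way. A call with a gripper value outside its range is refused whole. The fingers move at their own pace and stop on an object; the grip force is fixed at half the most. Time passes only in rows, so rows that do not move let the fingers close. It gives the time, the measured TCP pose, the force and the opening at its end, in the units of the state.
- status.get_state(): the state, without advancing time (a new reading comes with each control period).
- snapshot(name): name is "scene" or "top"; returns a dict with "img" (384x512x3 uint8, red, green, blue), "K" (3x3 intrinsics, pixels), "dist_coeffs" ([k1, k2, p1, p2, k3] as OpenCV has them; the pictures are not rectified), "world_to_cam" (4x4, takes a point from world to camera coordinates). Camera axes: x right, y down, z forward; pixel columns grow to the right and rows downward; lengths in m; the calibration is good to about 2 mm. A picture is of the moment at which its call begins. There is no depth.
- r.sign_off(): hands the job in, once; it reports no verdict.
The state is a dict: "clock": time; "q": joint angles; "dq": joint speeds; "effort": joint torques, N m; "tool_pos": TCP position; "orientation": TCP orientation; "ft_force": force on the tool from outside, world axes, zero at the start; "ft_torque": the same for the moment, N m; "grip_width": finger opening in m.
Only numpy, scipy, OpenCV 4.12 (cv2) and the standard library are available. Lean on these libraries where they do the work, as an engineer would, in place of code of your own. Each camera call takes 0.05 s, during which the arm holds its last target.

## Working session

There is one attempt and no reset: what is moved stays moved. The work goes in short steps, Python scripts to look and compute and a tool call to move; the robot and the scene stay as the last step left them, time stands still between calls to the robot, and variables do not carry over. Pictures are saved under pics/ and viewed, and the job is handed in when it is done.

Besides the shell and the picture viewer there is one more tool, called after "Emit:" in YAML: its name, and indented under it one key for each argument. send_rows: Moves the arm, as the interface text tells. Its arguments: {"type":"object","properties":{"commands":{"type":"array","items":{"type":"number"}}},"required":["commands"]}

```bash
mkdir -p pics; python3 - <<'E'
from station import status, snapshot, r
import cv2,pickle
s=status.get_state();print(s)
for n in("scene","top"):
    d=snapshot(n);pickle.dump(d,open(f"{n}.pkl","wb"));cv2.imwrite(f"pics/{n}0.png",cv2.cvtColor(d["img"],cv2.COLOR_RGB2BGR));print(d["K"],d["dist_coeffs"],d["world_to_cam"])
E
```

```text
{'clock': 0.0, 'q': array([-1.19437852e+00,  1.31166456e-01,  1.48928789e+00, -1.93068709e-05,
        1.52301658e+00, -8.54240167e-02]), 'dq': array([ 0.00017187,  0.00140162,  0.00238264, -0.0006912 , -0.00077204,
        0.00085869]), 'effort': array([-2.65767732e-03, -5.69401753e+01, -5.00562394e+01, -5.55778570e-04,
        1.47887907e-02, -1.91029017e-05]), 'tool_pos': array([ 0.26715272, -0.53661667,  0.23023656]), 'orientation': array([-0.68823396, -0.16249473,  0.68844001, -0.16118261]), 'ft_force': array([0.80317315, 0.4390042 , 0.54940164]), 'ft_torque': array([-0.00431324,  0.02454533, -0.03184022]), 'grip_width': 0.08533946961257412}
[[398.22679826   0.         252.40775553]
 [  0.         398.22679826 186.92462273]
 [  0.           0.           1.        ]] [-0.0311758  0.         0.         0.         0.       ] [[-8.81831380e-01 -4.71564721e-01  3.62054838e-04  4.36433749e-01]
 [-2.58420517e-01  4.82606792e-01 -8.36844980e-01  1.80719434e-01]
 [ 3.94451839e-01 -7.38049726e-01 -5.47439812e-01  8.88446074e-01]
 [ 0.00000000e+00  0.00000000e+00  0.00000000e+00  1.00000000e+00]]
[[382.32135257   0.         254.95633458]
 [  0.         382.32135257 192.22660632]
 [  0.           0.           1.        ]] [-0.12842841  0.          0.          0.          0.        ] [[ 0.01461635 -0.99987677 -0.00572851 -0.04616703]
 [-0.99579388 -0.01403794 -0.09054001  0.50444165]
 [ 0.09044844  0.00702777 -0.99587634  1.00654618]
 [ 0.          0.          0.          1.        ]]
```

View pics/scene0.png

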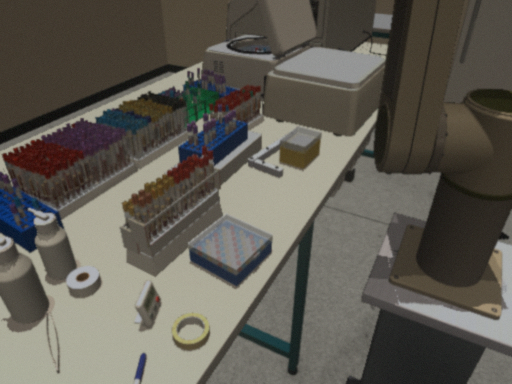

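View pics/top0.png

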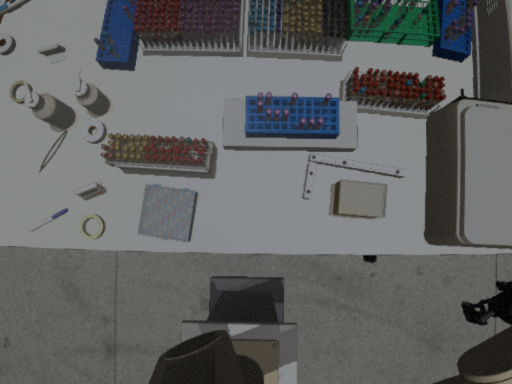

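```bash
python3 - <<'E'
import cv2
a=cv2.imread("pics/top0.png")[140:230,290:420];cv2.imwrite("pics/c1.png",cv2.resize(a,None,fx=6,fy=6,interpolation=cv2.INTER_CUBIC))
a=cv2.imread("pics/scene0.png")[115:190,235:335];cv2.imwrite("pics/c2.png",cv2.resize(a,None,fx=8,fy=8,interpolation=cv2.INTER_CUBIC))
E
```

```text
(no output)
```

View pics/c1.png

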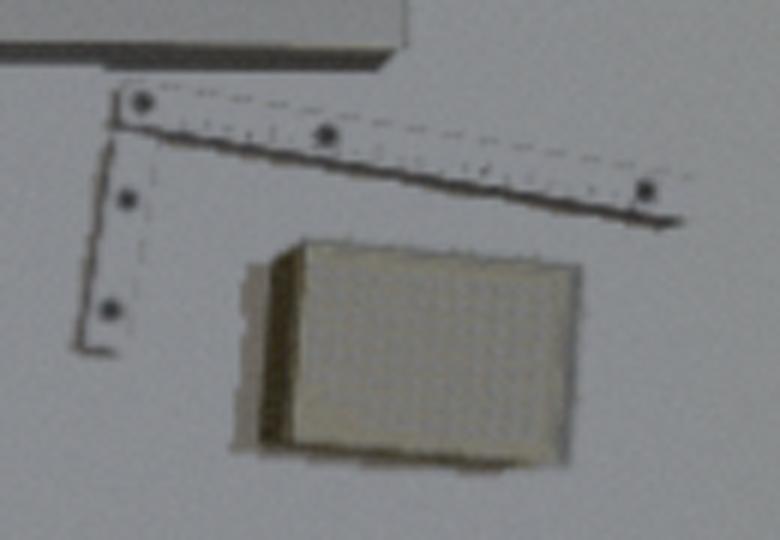

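View pics/c2.png

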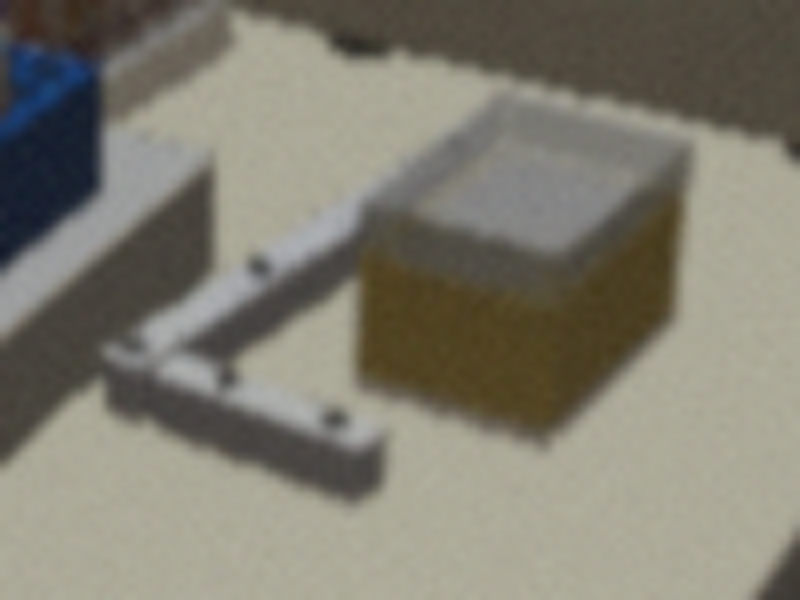

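```bash
cat > h.py <<'E'
import numpy as np,cv2,pickle
from scipy.optimize import least_squares
def proj(d,P):
    M=d["world_to_cam"];rv,_=cv2.Rodrigues(M[:3,:3]);return cv2.projectPoints(np.float64(P).reshape(-1,1,3),rv,M[:3,3],d["K"],np.float64(d["dist_coeffs"]))[0][:,0]
def place(p,L):
    c,s=np.cos(p[2]),np.sin(p[2]);L=np.float64(L)
    return np.c_[p[0]+c*L[:,0]-s*L[:,1],p[1]+s*L[:,0]+c*L[:,1],L[:,2]]
def unproj(d,uv,z):
    u=cv2.undistortPoints(np.float64([[uv]]),d["K"],np.float64(d["dist_coeffs"]))[0,0]
    M=d["world_to_cam"];R=M[:3,:3];C=-R.T@M[:3,3];v=R.T@[u[0],u[1],1];return C+v*(z-C[2])/v[2]
STOP_L=[(0,-.25,.025),(0.02,-.25,.025),(.02,.02,.025),(-.103,.02,.025),(-.103,0,.025),(0,0,.025)]
def box_L(z,y=.062): return [(.044,y,z),(-.044,y,z),(-.044,-y,z),(.044,-y,z)]
E
python3 - <<'E'
from h import *
d=pickle.load(open("top.pkl","rb"));s=pickle.load(open("scene.pkl","rb"))
c=lambda x,y:(x/6+290-.4,y/6+140-.4)
e=lambda x,y:(x/8+235-.4,y/8+115-.4)
for n,p,z in [("end in",(685,217),.025),("end out",(693,178),.025),("corner out",(118,86),.025),("short end out",(78,347),.025),("short in",(140,300),.025)]:
    print(n,unproj(d,c(*p),z).round(4))
for n,p,z in [("shend out",(350,462),.025),("shend in",(385,432),.025),("corner in",(165,345),.025),("cornerout",(105,350),.025)]:
    print("S",n,unproj(s,e(*p),z).round(4))
for n,p,z in [("tl",(305,241),.08),("bl",(295,445),.08),("br",(568,465),.08),("tr",(582,265),.08),("base tl",(272,268),0),("base bl",(262,442),0)]:
    print("box",n,unproj(d,c(*p),z).round(4))
for n,p,z in [("l",(360,380),0),("f",(548,440),0),("r",(675,320),0),("tl",(365,208),.08),("tf",(565,258),.08),("tr",(690,150),.08),("tb",(505,92),.08)]:
    print("Sbox",n,unproj(s,e(*p),z).round(4))
E
```

```text
end in [ 0.556  -0.4471  0.025 ]
end out [ 0.5741 -0.4514  0.025 ]
corner out [ 0.6115 -0.1851  0.025 ]
short end out [ 0.4926 -0.1671  0.025 ]
short in [ 0.5142 -0.195   0.025 ]
S shend out [ 0.4917 -0.1577  0.025 ]
S shend in [ 0.4893 -0.1839  0.025 ]
S corner in [ 0.5941 -0.2044  0.025 ]
S cornerout [ 0.6131 -0.1897  0.025 ]
box tl [ 0.535  -0.2579  0.08  ]
box bl [ 0.4479 -0.2532  0.08  ]
box br [ 0.4405 -0.3715  0.08  ]
box tr [ 0.5266 -0.379   0.08  ]
box base tl [ 0.5324 -0.2599  0.    ]
box base bl [ 0.452 -0.255  0.   ]
Sbox l [ 0.5321 -0.2559  0.    ]
Sbox f [ 0.4471 -0.2476  0.    ]
Sbox r [ 0.4373 -0.3642  0.    ]
Sbox tl [ 0.5306 -0.2504  0.08  ]
Sbox tf [ 0.4463 -0.248   0.08  ]
Sbox tr [ 0.437  -0.3598  0.08  ]
Sbox tb [ 0.5244 -0.3761  0.08  ]
```

```bash
cat >> h.py <<'E'
def fit(p0,obs):
    f=lambda p:np.concatenate([(proj(d,place(p,[L]))[0]-uv) for d,L,uv in obs])
    r=least_squares(f,p0,loss="soft_l1");return r.x,r.fun.reshape(-1,2)
def overlay(d,img_name,polys,roi,k):
    im=cv2.cvtColor(d["img"],cv2.COLOR_RGB2BGR)[roi[0]:roi[1],roi[2]:roi[3]];im=cv2.resize(im,None,fx=k,fy=k,interpolation=cv2.INTER_CUBIC)
    for P,col in polys:
        q=(proj(d,P)+.5-[roi[2],roi[0]])*k
        cv2.polylines(im,[np.int32(q.round())],True,col,1)
    cv2.imwrite(img_name,im)
E
python3 - <<'E'
from h import *
d=pickle.load(open("top.pkl","rb"));s=pickle.load(open("scene.pkl","rb"))
c=lambda x,y:(x/6+290-.5,y/6+140-.5)
e=lambda x,y:(x/8+235-.5,y/8+115-.5)
S=STOP_L
ps,r=fit([.59,-.2,.15],[(d,S[0],c(685,217)),(d,S[1],c(693,178)),(d,S[2],c(118,86)),(d,S[3],c(78,347)),(s,S[3],e(350,462)),(s,S[4],e(385,432)),(s,S[5],e(165,345)),(s,S[2],e(105,350))])
print("stop",ps,np.degrees(ps[2]));print(r.round(1).tolist())
B=box_L(.08);G=box_L(0,.061)
o=[(d,B[0],c(305,241)),(d,B[1],c(295,445)),(d,B[2],c(568,465)),(d,B[3],c(582,265)),(s,G[0],e(360,380)),(s,G[1],e(548,440)),(s,G[2],e(675,320)),(s,B[0],e(365,208)),(s,B[1],e(565,258)),(s,B[2],e(690,150)),(s,B[3],e(505,92))]
pb,r=fit([.485,-.31,0],o)
print("box",pb,np.degrees(pb[2]));print(r.round(1).tolist())
t=ps[2];R=np.array([[np.cos(t),np.sin(t)],[-np.sin(t),np.cos(t)]])
print("box in stop frame",R@(pb[:2]-ps[:2]))
np.savez("fit.npz",ps=ps,pb=pb)
P=[(place(ps,S),(0,0,255)),(place(ps,[(a,b,0)for a,b,_ in S]),(0,160,255)),(place(pb,B),(0,255,0)),(place(pb,G),(255,0,0))]
overlay(d,"pics/o1.png",P,(140,230,290,420),6);overlay(s,"pics/o2.png",P,(115,190,235,335),8)
E
```

```text
stop [ 0.59175981 -0.20096025 -0.14761384] -8.457649924361421
[[0.5, 0.5], [0.0, -0.1], [-0.3, -1.0], [-0.3, 0.0], [0.9, -1.3], [0.2, -0.2], [0.3, 0.7], [-1.1, 0.8]]
box [ 0.4872557  -0.31410985 -0.06669447] -3.821311437546167
[[-1.0, -0.0], [-1.4, 0.2], [0.7, 0.6], [0.1, -0.1], [-0.8, -0.2], [0.3, -0.3], [0.4, -1.0], [-0.6, -0.8], [-0.1, -0.2], [0.9, -1.6], [-0.3, -0.4]]
box in stop frame [-0.08672576 -0.12728937]
```

View pics/o1.png

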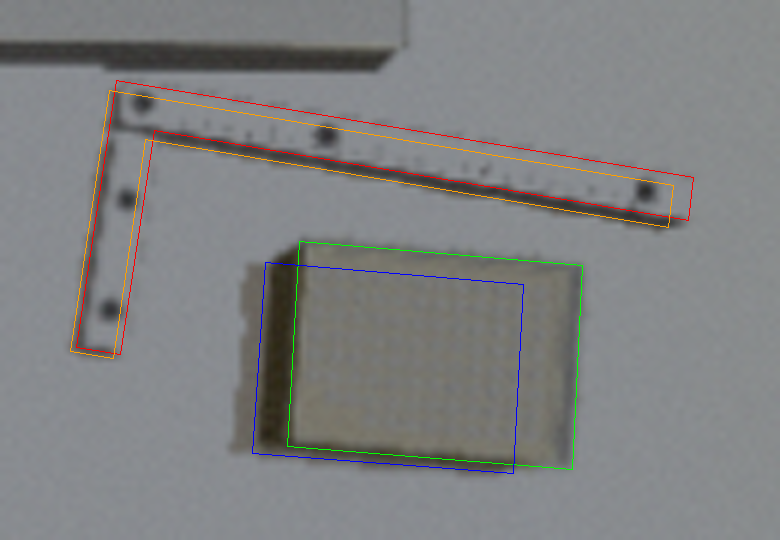

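View pics/o2.png

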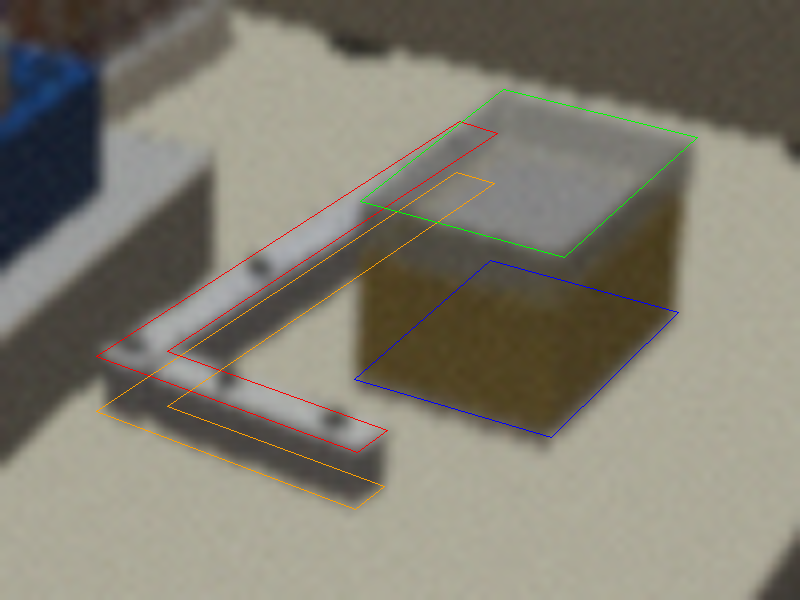

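```bash
cat >> h.py <<'E'
from scipy.spatial.transform import Rotation as Ro
def axes(st): return Ro.from_quat(st["orientation"]).as_matrix()
def w2s(ps,p):
    t=ps[2];return np.array([[np.cos(t),np.sin(t)],[-np.sin(t),np.cos(t)]])@(np.asarray(p)[:2]-ps[:2])
def s2w(ps,p): return place(ps,[(p[0],p[1],p[2])])[0]
def plan(st,ps,target_s,jaw):  # jaw: 'x' or 'y' of stop frame
    A=axes(st);t=ps[2]+(0 if jaw=='x' else np.pi/2)
    # roll about tool x (down): tool y after = cos a*y+ sin a*z
    a0=np.array([np.cos(t),np.sin(t),0]);a=np.arctan2(a0@A[:,2],a0@A[:,1])
    out=[]
    for al in (a,(a+2*np.pi)%(2*np.pi)-np.pi if a<=0 else a-np.pi):
        A2=A@Ro.from_euler('x',al).as_matrix();out.append((al,A2))
    al,A2=min(out,key=lambda o:abs(o[0]))
    dw=s2w(ps,target_s)-st["tool_pos"]
    return al,A2.T@dw,A.T@dw,A2
E
python3 - <<'E'
from h import *
from station import status
f=np.load("fit.npz");ps=f["ps"];st=status.get_state()
d=pickle.load(open("top.pkl","rb"))
print("table edge",[unproj(d,p,0).round(3) for p in [(200,246),(330,251),(420,251)]])
print("device",[unproj(d,p,z).round(3) for p,z in [((426,242),0),((427,110),0),((462,245),0)]])
print(axes(st).round(3)); print("tcp in stop",w2s(ps,st["tool_pos"]))
for tgt,j in [((-.185,-.127,.19),'y'),((-.05,-.235,.19),'x')]:
    a=plan(st,ps,tgt,j);print(tgt,s2w(ps,tgt).round(3),"roll",a[0].round(3),"q6",st["q"][5]+a[0],"shift after roll",a[1].round(4),"before",a[2].round(4))
E
```

```text
table edge [array([0.357, 0.109, 0.   ]), array([ 0.349, -0.246,  0.   ]), array([ 0.349, -0.501,  0.   ])]
device [array([ 0.374, -0.519,  0.   ]), array([ 0.754, -0.534,  0.   ]), array([ 0.365, -0.627,  0.   ])]
[[-0.001  0.446 -0.895]
 [ 0.001 -0.895 -0.446]
 [-1.    -0.002 -0.   ]]
tcp in stop [-0.27168151 -0.37984244]
(-0.185, -0.127, 0.19) [ 0.39  -0.299  0.19 ] roll 0.609 q6 0.5240032400303605 shift after roll [ 0.0406 -0.2528 -0.0867] before [ 0.0406 -0.1577 -0.2158]
(-0.05, -0.235, 0.19) [ 0.508 -0.426  0.19 ] roll -0.961 q6 -1.0467942406524413 shift after roll [ 0.0404  0.2217 -0.1448] before [ 0.0404  0.0082 -0.2647]
```

Emit:
send_rows:
  commands: [0, 0, 0, 0.1525, 0.5, 0, 0, 0, 0.1525, 0.5, 0, 0, 0, 0.152, 0.5, 0, 0, 0, 0.152, 0.5, 0, -0.05, -0.018, 0, 0.5, 0, -0.05, -0.018, 0, 0.5, 0, -0.05, -0.018, 0, 0.5, 0, -0.05, -0.018, 0, 0.5]

```text
clock: 1.1
tool_pos: [0.3683, -0.3482, 0.2309]
orientation: [-0.705, 0.052, 0.705, 0.052]
ft_force: [0.9, -0.0, 0.3]
grip_width: 0.0427
```

```bash
cat > p.py <<'E'
from h import *
import sys
from station import status
f=np.load("fit.npz");ps=f["ps"];st=status.get_state()
tgt=tuple(float(v) for v in sys.argv[1:4])
a=plan(st,ps,tgt,sys.argv[4])
print("t",round(st["clock"],2),"stop xy",w2s(ps,st["tool_pos"]).round(4),"z",st["tool_pos"][2].round(4),"F",st["ft_force"].round(2),"w",round(st["grip_width"],4))
print("roll",a[0].round(4),"shift after roll",a[1].round(4),"q",st["q"].round(2)); print("stop x,y in tool:",(a[3].T@place([0,0,ps[2]],[(1,0,0),(0,1,0)]).T).T.round(2).tolist())
E
python3 p.py -.185 -.127 .15 y
```

```text
t 1.1 stop xy [-0.1994 -0.1785] z 0.2309 F [ 0.85 -0.01  0.32] w 0.0427
roll 0.0 shift after roll [ 0.0809 -0.0515 -0.0144] q [-0.86 -0.12  1.74  0.    1.52  0.86]
stop x,y in tool: [[-0.0, -0.0, -1.0], [0.0, -1.0, 0.0]]
```

Emit:
send_rows:
  commands: [0, -0.026, -0.007, 0, 0.5, 0, -0.0255, -0.0074, 0, 0.5, 0.05, 0, 0, 0, 0.5, 0.05, 0, 0, 0, 0.5, 0.04, 0, 0, 0, 0.5, 0.04, 0, 0, 0, 0.5, 0.025, 0, 0, 0, 0.5, 0.01, 0, 0, 0, 0.5]

```text
clock: 2.1
tool_pos: [0.3884, -0.2998, 0.0142]
orientation: [-0.704, 0.051, 0.706, 0.053]
ft_force: [0.0, -0.0, 0.1]
grip_width: 0.0426
```

```bash
python3 p.py -.087 -.127 .015 y; python3 - <<'E'
from h import *
from station import snapshot
for n,r,k in (("top",(130,250,270,430),5),("scene",(90,215,200,360),5)):
    d=snapshot(n);pickle.dump(d,open(n+"1.pkl","wb"));overlay(d,f"pics/{n}1.png",[],r,k)
E
```

```text
t 2.1 stop xy [-0.1866 -0.1277] z 0.0142 F [ 0.04 -0.01  0.11] w 0.0426
roll 0.0004 shift after roll [-0.0011 -0.0007 -0.0996] q [-0.76  0.07  1.98  0.    1.1   0.96]
stop x,y in tool: [[-0.0, -0.0, -1.0], [0.0, -1.0, -0.0]]
```

View pics/top1.png

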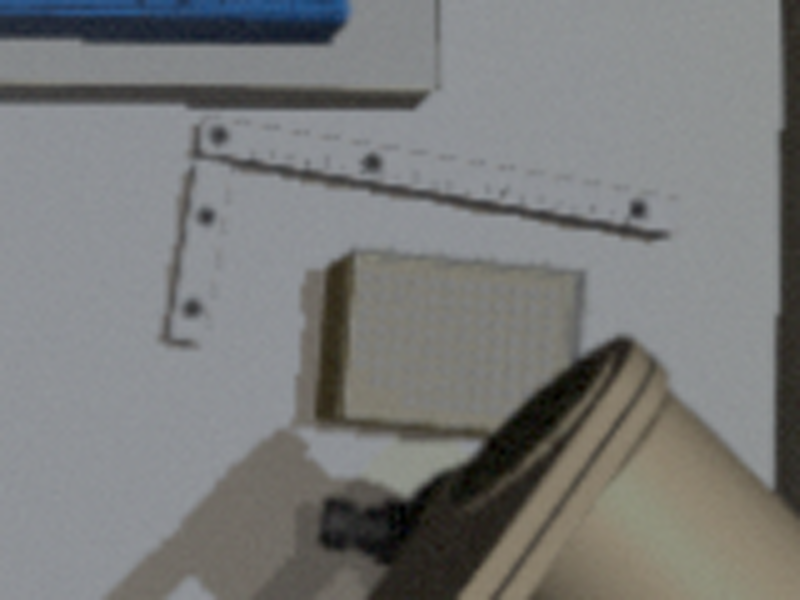

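View pics/scene1.png

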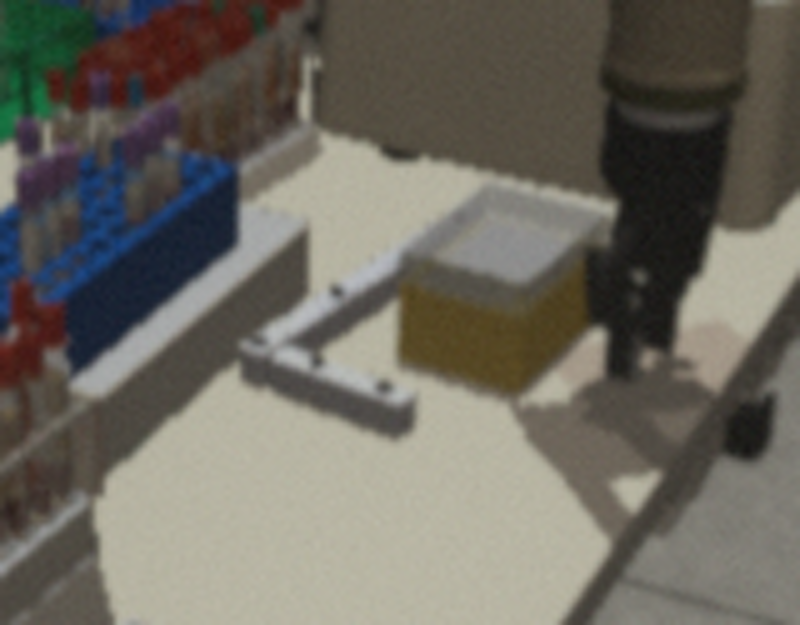

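Emit:
send_rows:
  commands: [0, 0, -0.01, 0, 0.5, 0, 0, -0.01, 0, 0.5, 0, 0, -0.01, 0, 0.5, 0, 0, -0.008, 0, 0.5, 0, 0, -0.007, 0, 0.5, 0, 0, -0.007, 0, 0.5, 0, 0, -0.007, 0, 0.5, 0, 0, -0.006, 0, 0.5]

```text
clock: 3.2
tool_pos: [0.4543, -0.3107, 0.0163]
orientation: [-0.705, 0.052, 0.705, 0.052]
ft_force: [-2.6, 0.4, 2.8]
grip_width: 0.0429
```

```bash
python3 p.py -.099 -.127 .015 y; python3 - <<'E'
from h import *
from station import snapshot
for n,r,k in (("top",(130,250,270,430),5),("scene",(90,215,200,360),5)):
    d=snapshot(n);pickle.dump(d,open(n+"2.pkl","wb"));overlay(d,f"pics/{n}2.png",[],r,k)
E
```

```text
t 3.2 stop xy [-0.1198 -0.1288] z 0.0163 F [-2.6  0.4  2.8] w 0.0429
roll 0.0002 shift after roll [ 0.0013 -0.0018 -0.0208] q [-0.69  0.21  1.81 -0.    1.12  1.03]
stop x,y in tool: [[-0.0, 0.0, -1.0], [-0.0, -1.0, 0.0]]
```

View pics/top2.png

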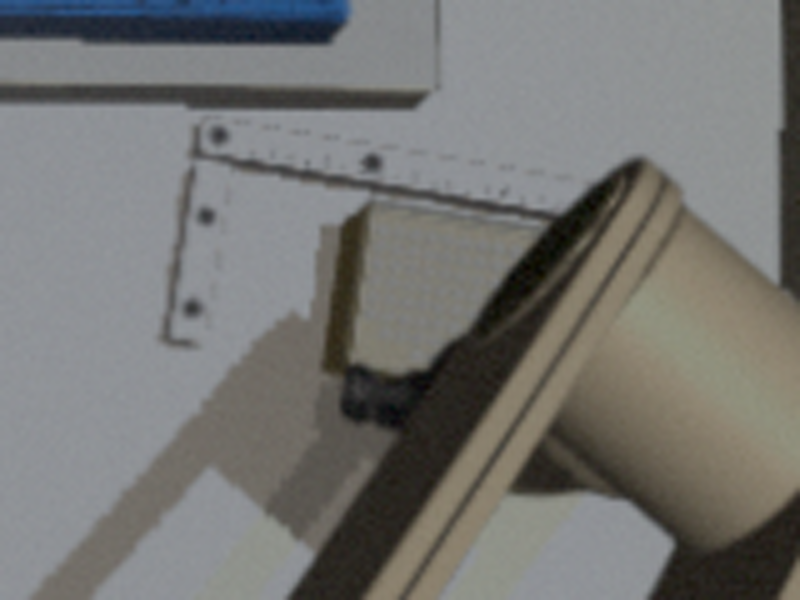

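View pics/scene2.png

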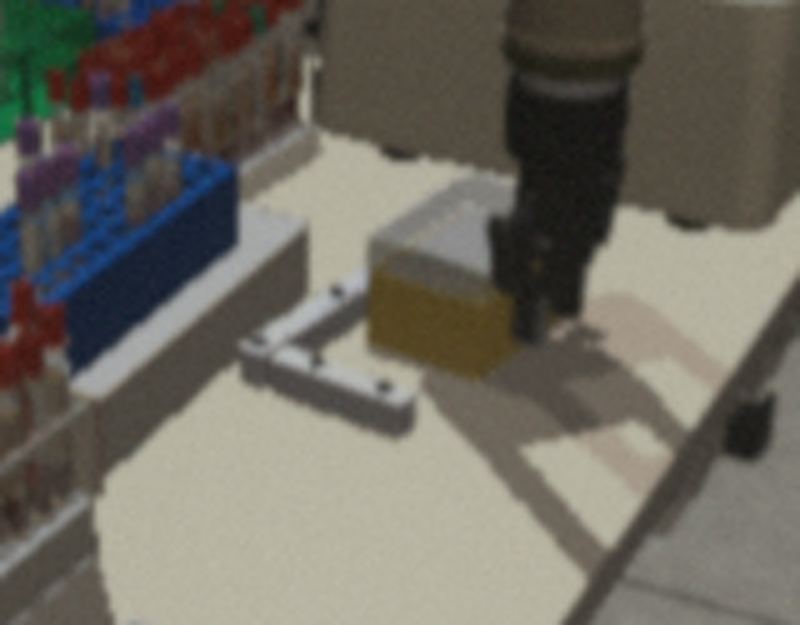

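Emit:
send_rows:
  commands: [-0.003, 0, 0, 0, 0.5, -0.002, 0, 0, 0, 0.5, 0, 0, 0, 0, 0.5]

```text
clock: 3.68
tool_pos: [0.4541, -0.3107, 0.0216]
orientation: [0.705, -0.052, -0.705, -0.052]
ft_force: [0.4, 0.2, 0.2]
grip_width: 0.0423
```

```bash
python3 p.py -.099 -.127 .02 y; python3 - <<'E'
from h import *
d=pickle.load(open("scene2.pkl","rb"));overlay(d,"pics/s2z.png",[],(110,180,260,345),9)
E
```

```text
t 3.67 stop xy [-0.12   -0.1288] z 0.0216 F [0.43 0.17 0.16] w 0.0423
roll 0.0003 shift after roll [ 0.0016 -0.0018 -0.021 ] q [-0.69  0.2   1.81  0.    1.13  1.02]
stop x,y in tool: [[0.0, -0.0, -1.0], [-0.0, -1.0, 0.0]]
```

View pics/s2z.png

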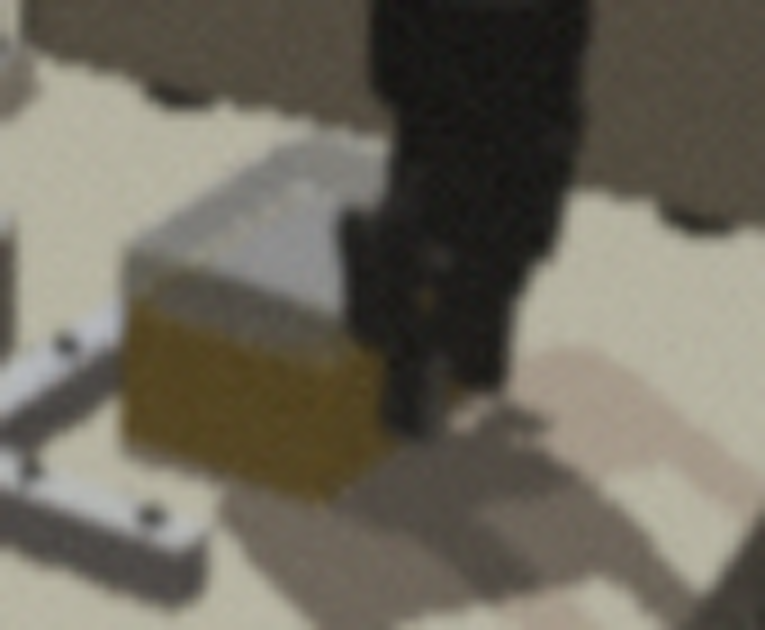

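```bash
python3 - <<'E'
from h import *
ps=np.load("fit.npz")["ps"]
d=pickle.load(open("top2.pkl","rb"));s=pickle.load(open("scene2.pkl","rb"))
c=lambda x,y:(x/5+270-.5,y/5+130-.5)
e=lambda x,y:(x/9+260-.5,y/9+110-.5)
B=box_L(.08);G=box_L(0,.061)
o=[(d,B[0],c(372,203)),(d,B[1],c(352,368)),(d,G[0],c(345,222)),(d,G[1],c(325,370)),(s,G[0],e(125,445)),(s,G[1],e(322,500)),(s,B[0],e(128,245)),(s,B[3],e(320,132))]
pb,r=fit([.53,-.32,-.1],o);print(pb,w2s(ps,pb),np.degrees(pb[2]-ps[2]));print(r.round(1).tolist())
P=[(place(pb,B),(0,255,0)),(place(pb,G),(255,0,0))]
overlay(d,"pics/o3.png",P,(130,250,270,430),5);overlay(s,"pics/o4.png",P,(110,180,260,345),9)
E
```

```text
[ 0.5089267  -0.32354983 -0.15446036] [-0.06390201 -0.13343935] -0.392277057040852
[[0.7, -0.7], [-0.3, 0.0], [-0.0, -0.1], [-0.7, 1.5], [-0.2, -0.8], [0.8, 1.2], [0.0, -0.5], [-0.6, -0.8]]
```

View pics/o3.png

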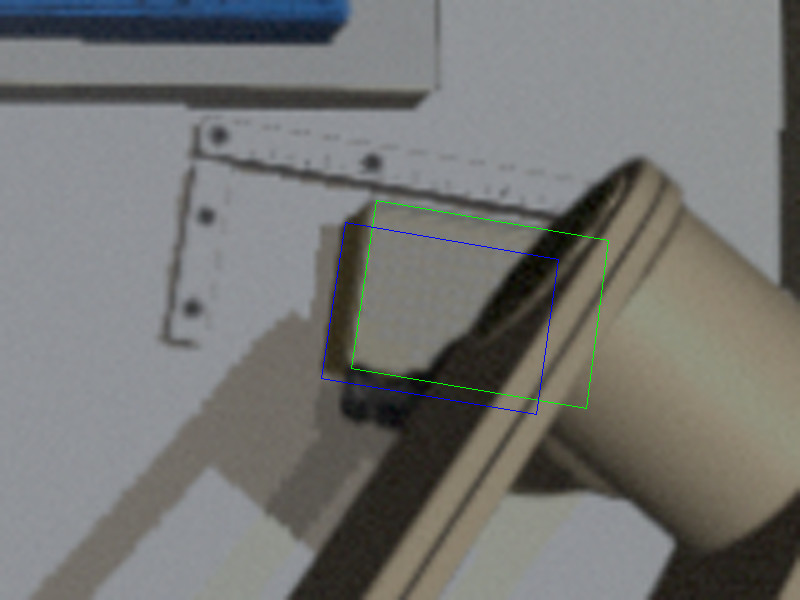

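View pics/o4.png

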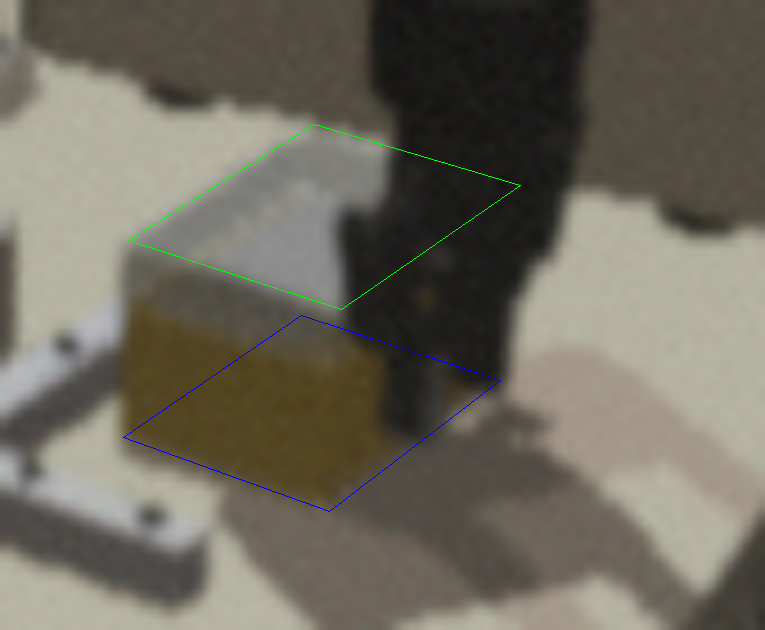

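Emit:
send_rows:
  commands: [0, 0, -0.003, 0, 0.5, 0, 0, -0.003, 0, 0.5, 0, 0, -0.003, 0, 0.5, 0, 0, -0.003, 0, 0.5, 0, 0, -0.003, 0, 0.5, 0, 0, -0.001, 0, 0.5, 0, 0, -0.001, 0, 0.5]

```text
clock: 4.55
tool_pos: [0.4708, -0.313, 0.0212]
orientation: [-0.705, 0.052, 0.705, 0.052]
ft_force: [-1.2, 1.1, 0.4]
grip_width: 0.0427
```

```bash
python3 p.py -.099 -.127 .02 y
```

```text
t 4.55 stop xy [-0.1031 -0.1286] z 0.0212 F [-1.19  1.14  0.42] w 0.0427
roll 0.0005 shift after roll [ 0.0012 -0.0016 -0.0041] q [-0.68  0.24  1.77 -0.    1.13  1.04]
stop x,y in tool: [[-0.0, -0.0, -1.0], [0.0, -1.0, -0.0]]
```

Emit:
send_rows:
  commands: [0, 0, -0.001, 0, 0.5, 0, 0, -0.001, 0, 0.5]

```text
clock: 4.8
tool_pos: [0.4728, -0.3134, 0.0213]
orientation: [0.705, -0.052, -0.705, -0.052]
ft_force: [-1.3, 0.5, -0.4]
grip_width: 0.0433
```

Emit:
send_rows:
  commands: [0, 0, -0.001, 0, 0.5]

```text
clock: 4.92
tool_pos: [0.4734, -0.3134, 0.0212]
orientation: [-0.705, 0.052, 0.706, 0.052]
ft_force: [-7.1, 0.7, 3.8]
grip_width: 0.0428
```

Emit:
send_rows:
  commands: [0, 0, -0.001, 0, 0.5]

```text
clock: 5.05
tool_pos: [0.4737, -0.3133, 0.0211]
orientation: [-0.704, 0.052, 0.706, 0.052]
ft_force: [-9.2, 2.2, 5.0]
grip_width: 0.043
```

Emit:
send_rows:
  commands: [0, 0, 0.004, 0, 0.5, 0, 0, 0.02, 0, 0.5, 0, 0, 0.03, 0, 0.5, -0.05, 0, 0, 0, 0.5, -0.06, 0, 0, 0, 0.5, -0.03, 0.03, 0, 0.15, 0.5, 0, 0, 0, 0.15, 0.5, 0, 0, 0, 0.15, 0.5]

```text
clock: 6.05
tool_pos: [0.4174, -0.3361, 0.1623]
orientation: [0.676, -0.21, -0.674, -0.21]
ft_force: [0.5, 0.2, -0.4]
grip_width: 0.043
```

```bash
python3 p.py -.047 -.24 .15 x;  python3 - <<'E'
from h import *
from station import snapshot
for n,r,k in (("top",(130,250,270,430),5),("scene",(110,180,240,340),8)):
    d=snapshot(n);pickle.dump(d,open(n+"3.pkl","wb"));overlay(d,f"pics/{n}3.png",[],r,k)
E
```

```text
t 6.05 stop xy [-0.1526 -0.1594] z 0.1623 F [ 0.51  0.23 -0.36] w 0.043
roll 1.1158 shift after roll [ 0.0126 -0.1056 -0.0806] q [-0.77 -0.    1.75  0.    1.39  1.4 ]
stop x,y in tool: [[0.0, -1.0, 0.0], [-0.0, -0.0, 1.0]]
```

View pics/top3.png

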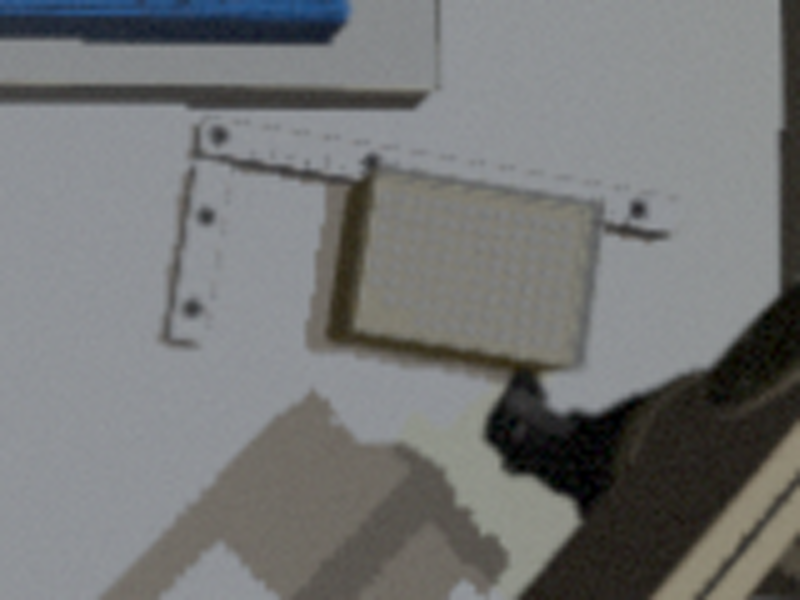

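View pics/scene3.png

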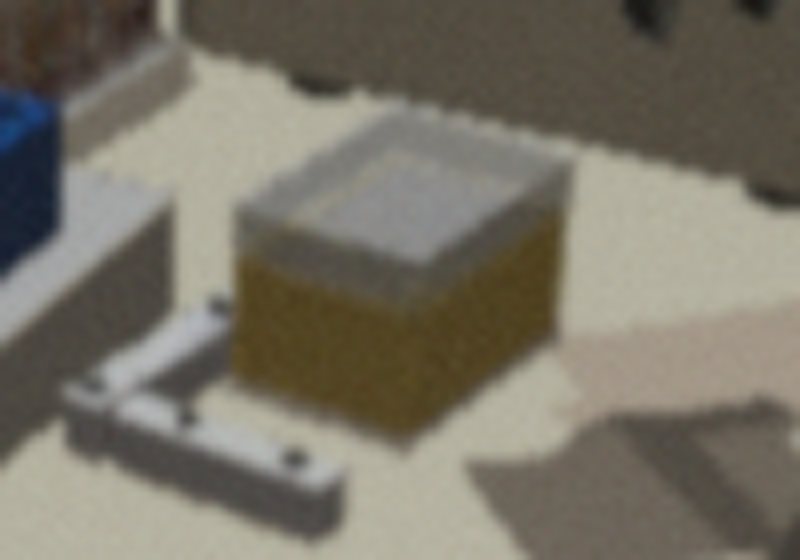

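Emit:
send_rows:
  commands: [0, 0, 0, -0.184, 0.5, 0, 0, 0, -0.184, 0.5, 0, 0, 0, -0.184, 0.5, 0, 0, 0, -0.184, 0.5, 0, 0, 0, -0.184, 0.5, 0, 0, 0, -0.184, 0.5, 0, 0, 0, -0.184, 0.5, 0, 0, 0, -0.184, 0.5]

```text
clock: 7.15
tool_pos: [0.4171, -0.3353, 0.1612]
orientation: [0.639, 0.303, -0.639, 0.303]
ft_force: [0.4, 0.2, 0.0]
grip_width: 0.0426
```

Emit:
send_rows:
  commands: [0, 0, 0, -0.184, 0.5, 0, 0, 0, -0.184, 0.5, 0, 0, 0, -0.184, 0.5]

```text
clock: 7.52
tool_pos: [0.4171, -0.3353, 0.1612]
orientation: [0.532, 0.465, -0.532, 0.466]
ft_force: [0.2, -0.1, -0.6]
grip_width: 0.0427
```

```bash
python3 p.py -.047 -.24 .15 x
```

```text
t 7.53 stop xy [-0.153  -0.1586] z 0.1612 F [ 0.22 -0.13 -0.59] w 0.0427
roll 0.0141 shift after roll [0.0112 0.106  0.0814] q [-0.77 -0.    1.75  0.    1.39 -0.64]
stop x,y in tool: [[0.0, 1.0, 0.0], [0.0, -0.0, -1.0]]
```

Emit:
send_rows:
  commands: [0, 0, 0.04, 0.014, 0.5, 0, 0, 0.041, 0, 0.5, 0, 0.035, 0, 0, 0.5, 0, 0.035, 0, 0, 0.5, 0, 0.036, 0, 0, 0.5, 0.04, 0, 0, 0, 0.5, 0.04, 0, 0, 0, 0.5, 0, 0, 0, 0, 0.5]

```text
clock: 8.52
tool_pos: [0.5071, -0.4295, 0.0764]
orientation: [-0.537, -0.463, 0.537, -0.457]
ft_force: [0.3, 1.0, -0.4]
grip_width: 0.0425
```

```bash
python3 p.py -.047 -.24 .018 x;  python3 - <<'E'
from h import *
from station import snapshot
for n,r,k in (("top",(130,250,290,450),5),("scene",(60,180,240,400),5)):
    d=snapshot(n);pickle.dump(d,open(n+"4.pkl","wb"));overlay(d,f"pics/{n}4.png",[],r,k)
E
```

```text
t 8.53 stop xy [-0.0502 -0.2385] z 0.0764 F [ 0.28  0.96 -0.44] w 0.0425
roll -0.0071 shift after roll [0.0584 0.0036 0.0018] q [-0.78  0.42  1.43  0.    1.3  -0.63]
stop x,y in tool: [[-0.01, 1.0, -0.0], [0.01, 0.0, -1.0]]
```

View pics/top4.png

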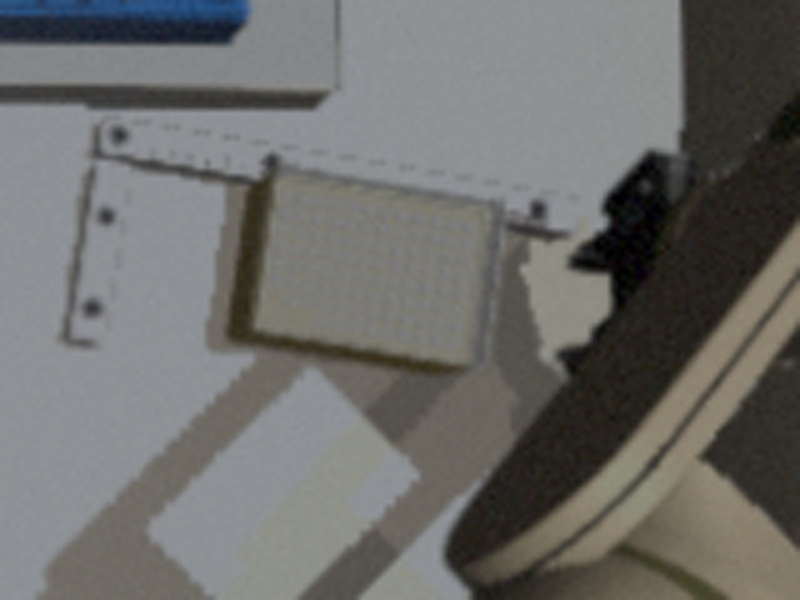

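View pics/scene4.png

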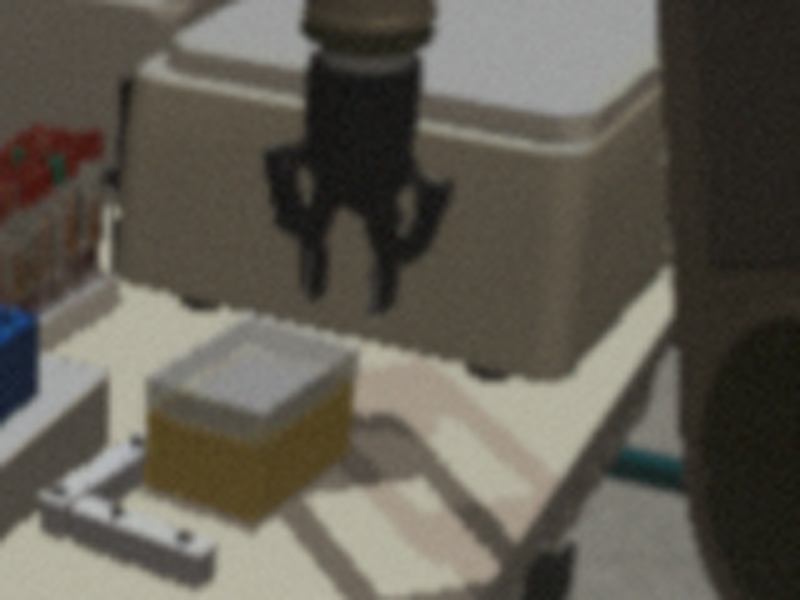

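Emit:
send_rows:
  commands: [0.02, 0.003, 0, -0.007, 0.5, 0.02, 0, 0, 0, 0.5, 0.012, 0, 0, 0, 0.5, 0.006, 0, 0, 0, 0.5, 0, 0, -0.012, 0, 0.5, 0, 0, -0.01, 0, 0.5, 0, 0, -0.008, 0, 0.5, 0, 0, -0.006, 0, 0.5]

```text
clock: 9.62
tool_pos: [0.5183, -0.3967, 0.024]
orientation: [-0.536, -0.461, 0.536, -0.461]
ft_force: [-0.0, -1.2, 0.9]
grip_width: 0.0428
```

```bash
python3 p.py -.047 -.14 .018 x
```

```text
t 9.62 stop xy [-0.0438 -0.2044] z 0.024 F [-0.01 -1.2   0.91] w 0.0428
roll -0.0028 shift after roll [ 0.0059 -0.0032 -0.0644] q [-0.73  0.45  1.5  -0.    1.19 -0.58]
stop x,y in tool: [[0.0, 1.0, -0.0], [-0.0, 0.0, -1.0]]
```

Emit:
send_rows:
  commands: [0.003, -0.003, -0.005, 0, 0.5, 0.002, 0, -0.006, 0, 0.5, 0, 0, -0.006, 0, 0.5, 0, 0, -0.006, 0, 0.5, 0, 0, -0.006, 0, 0.5, 0, 0, -0.006, 0, 0.5, 0, 0, -0.005, 0, 0.5, 0, 0, -0.004, 0, 0.5]

```text
clock: 10.62
tool_pos: [0.5215, -0.3527, 0.0183]
orientation: [0.536, 0.461, -0.536, 0.461]
ft_force: [-0.1, -0.1, -0.3]
grip_width: 0.0427
```

```bash
python3 p.py -.047 -.135 .018 x;  python3 - <<'E'
from h import *
from station import snapshot
for n,r,k in (("top",(130,250,270,430),5),("scene",(90,190,230,360),6)):
    d=snapshot(n);pickle.dump(d,open(n+"5.pkl","wb"));overlay(d,f"pics/{n}5.png",[],r,k)
E
```

```text
t 10.62 stop xy [-0.0471 -0.1604] z 0.0183 F [-0.12 -0.12 -0.3 ] w 0.0427
roll -0.0033 shift after roll [ 0.0003  0.0001 -0.0254] q [-0.68  0.4   1.58  0.    1.16 -0.53]
stop x,y in tool: [[-0.0, 1.0, 0.0], [0.0, 0.0, -1.0]]
```

View pics/top5.png

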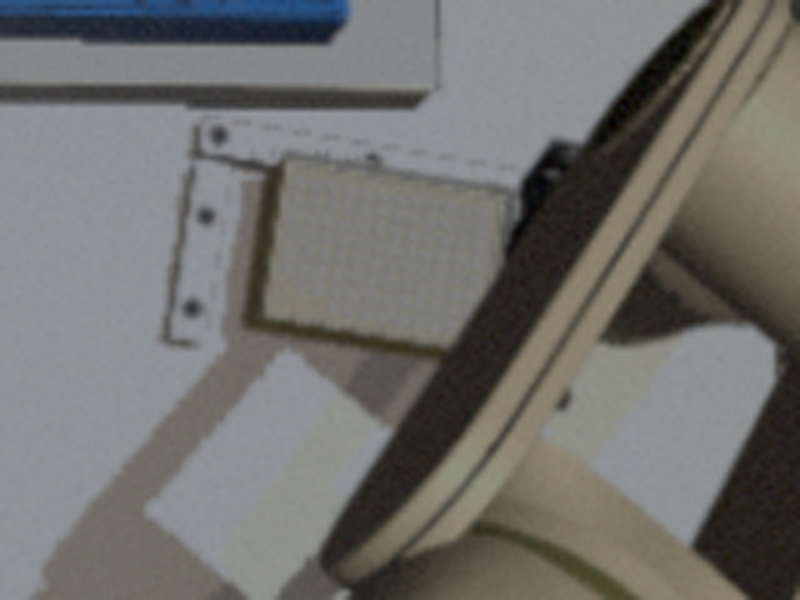

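View pics/scene5.png

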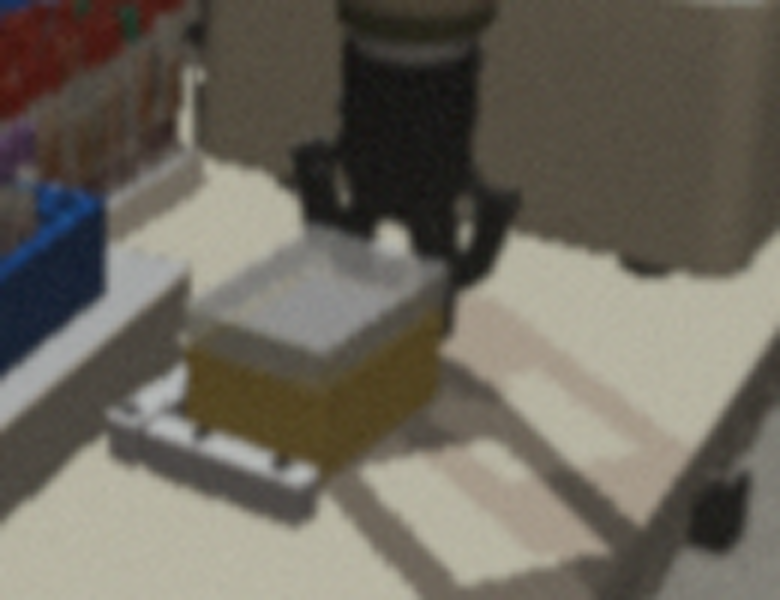

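Emit:
send_rows:
  commands: [0, 0, -0.004, 0, 0.5, 0, 0, -0.004, 0, 0.5, 0, 0, -0.004, 0, 0.5, 0, 0, -0.003, 0, 0.5, 0, 0, -0.002, 0, 0.5, 0, 0, -0.001, 0, 0.5]

```text
clock: 11.48
tool_pos: [0.5242, -0.3352, 0.0183]
orientation: [-0.536, -0.461, 0.536, -0.461]
ft_force: [-0.1, -1.0, -1.0]
grip_width: 0.0427
```

```bash
python3 p.py -.047 -.135 .018 x;  python3 - <<'E'
from h import *
from station import snapshot
for n,r,k in (("top",(140,215,290,390),8),("scene",(90,190,230,360),6)):
    d=snapshot(n);pickle.dump(d,open(n+"6.pkl","wb"));overlay(d,f"pics/{n}6.png",[],r,k)
E
```

```text
t 11.47 stop xy [-0.047  -0.1427] z 0.0183 F [-0.06 -1.02 -1.  ] w 0.0427
roll -0.0033 shift after roll [ 0.0003  0.     -0.0077] q [-0.65  0.38  1.6  -0.    1.16 -0.5 ]
stop x,y in tool: [[0.0, 1.0, 0.0], [-0.0, 0.0, -1.0]]
```

View pics/top6.png

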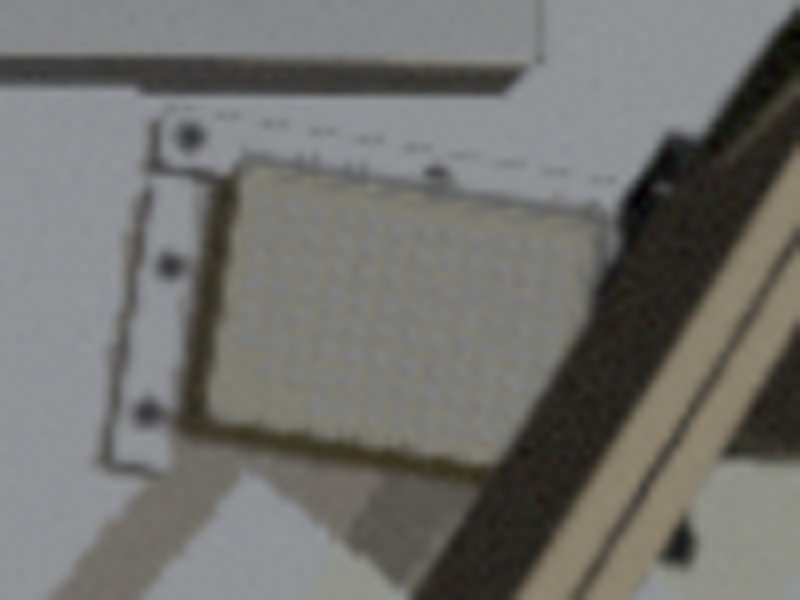

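Near the end stop, a few mm remaining. Creep to contact.

Emit:
send_rows:
  commands: [0, 0, -0.001, 0, 0.5, 0, 0, -0.001, 0, 0.5, 0, 0, -0.001, 0, 0.5]

```text
clock: 11.95
tool_pos: [0.5246, -0.3323, 0.0183]
orientation: [-0.536, -0.461, 0.536, -0.461]
ft_force: [-0.3, -1.0, 0.7]
grip_width: 0.0427
```

Emit:
send_rows:
  commands: [0, 0, -0.001, 0, 0.5, 0, 0, -0.001, 0, 0.5]

```text
clock: 12.2
tool_pos: [0.5247, -0.3319, 0.0189]
orientation: [-0.536, -0.46, 0.537, -0.461]
ft_force: [-4.3, -9.7, 3.0]
grip_width: 0.0429
```

Emit:
send_rows:
  commands: [0, 0, -0.001, 0, 0.5]

```text
clock: 12.32
tool_pos: [0.5248, -0.3318, 0.0193]
orientation: [-0.536, -0.46, 0.537, -0.462]
ft_force: [-6.5, -12.2, 3.6]
grip_width: 0.0429
```

Emit:
send_rows:
  commands: [0, 0, 0.003, 0, 0.5, 0, 0, 0.01, 0, 0.5, 0, 0, 0.025, 0, 0.5, 0, 0, 0.03, 0, 0.5, -0.04, 0, 0, 0, 0.5, -0.05, 0, 0, 0, 0.5, -0.04, 0, 0.03, 0, 0.5, 0, -0.05, 0.03, 0, 0.5]

```text
clock: 13.32
tool_pos: [0.4595, -0.4529, 0.1543]
orientation: [0.536, 0.458, -0.536, 0.465]
ft_force: [-0.5, -0.9, -1.2]
grip_width: 0.0425
```

```bash
python3 p.py -.047 -.135 .018 x;  python3 - <<'E'
from h import *
from station import snapshot
for n,r,k in (("top",(140,215,290,390),8),("scene",(115,190,235,335),8)):
    d=snapshot(n);pickle.dump(d,open(n+"7.pkl","wb"));overlay(d,f"pics/{n}7.png",[],r,k)
E
```

```text
t 13.32 stop xy [-0.0938 -0.2686] z 0.1543 F [-0.46 -0.87 -1.16] w 0.0425
roll -0.0011 shift after roll [ 0.1357  0.0456 -0.1346] q [-0.86  0.29  1.45  0.    1.39 -0.71]
stop x,y in tool: [[0.01, 1.0, 0.0], [-0.01, 0.0, -1.0]]
```

View pics/top7.png

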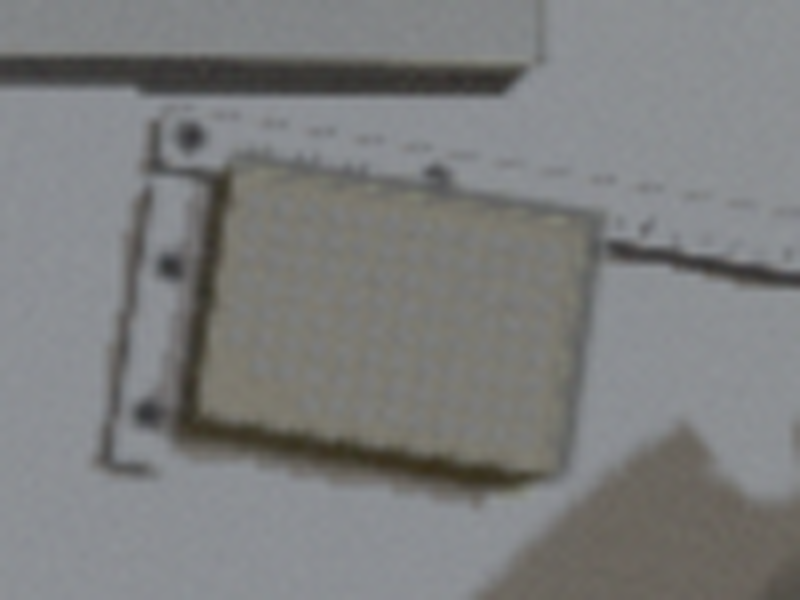

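View pics/scene7.png

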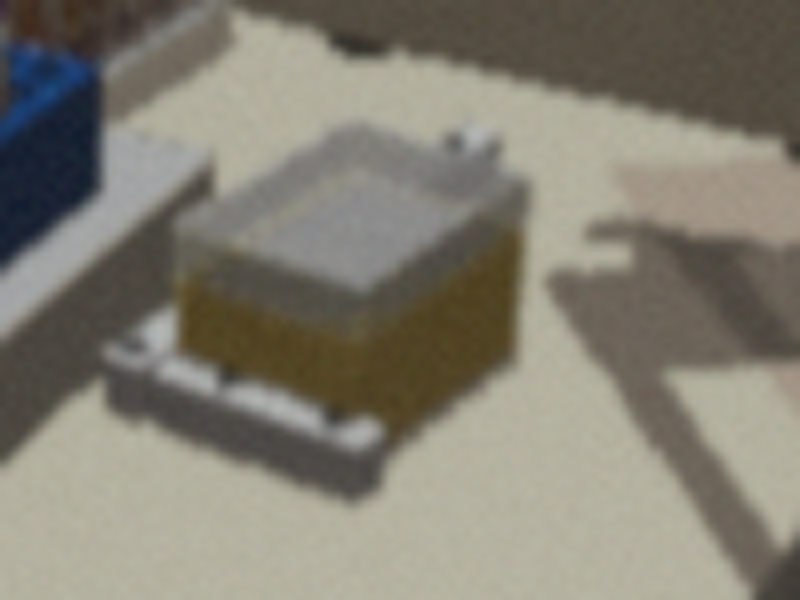

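```bash
python3 - <<'E'
from h import *
ps=np.load("fit.npz")["ps"]
d=pickle.load(open("top7.pkl","rb"));s=pickle.load(open("scene7.pkl","rb"))
c=lambda x,y:(x/8+290-.5,y/8+140-.5)
e=lambda x,y:(x/8+235-.5,y/8+115-.5)
B=box_L(.08)
o=[(d,B[0],c(233,160)),(d,B[1],c(193,420)),(d,B[2],c(562,475)),(d,B[3],c(605,213)),(s,B[0],e(178,230)),(s,B[1],e(368,288)),(s,B[2],e(527,183)),(s,B[3],e(357,122))]
for nm,oo in (("both",o),("top",o[:4]),("scene",o[4:])):
    pb,r=fit([.53,-.25,-.14],oo);print(nm,pb,w2s(ps,pb),np.degrees(pb[2]-ps[2]));print(r.round(1).tolist())
h=np.r_[s2w(ps,(-.044,-.061,0))[:2],ps[2]]
P=[(place(ps,STOP_L),(0,0,255)),(place(h,box_L(.08)),(0,255,0)),(place(h,box_L(.025,.061)),(255,0,0))]
overlay(d,"pics/o7t.png",P,(140,215,290,390),8);overlay(s,"pics/o7s.png",P,(115,190,235,335),8)
E
```

```text
both [ 0.5364089  -0.25545499 -0.14208095] [-0.04673396 -0.06204302] 0.31701139910269294
[[-0.6, -0.8], [-0.4, 0.3], [1.1, 1.0], [0.1, 0.1], [-0.5, -0.2], [-0.2, 0.5], [1.1, -1.2], [-0.8, -0.5]]
top [ 0.5369377  -0.25551393 -0.14067868] [-0.04620224 -0.06202355] 0.3973553918675706
[[-0.6, -1.0], [-0.3, 0.2], [1.2, 0.7], [0.1, -0.1]]
scene [ 0.5347888  -0.25401086 -0.15065595] [-0.04854884 -0.06085288] -0.17429995238689397
[[-0.3, -0.0], [-0.2, 0.8], [1.5, -0.8], [-0.4, -0.3]]
```

View pics/o7t.png

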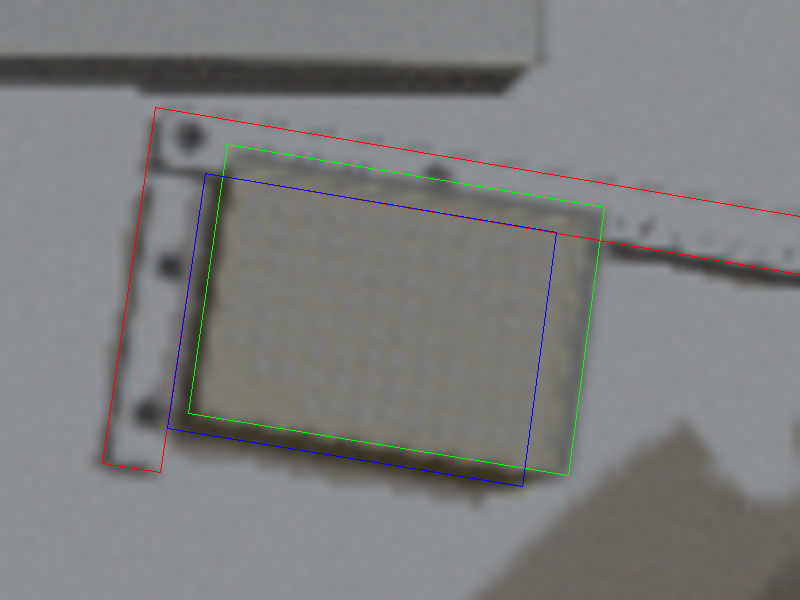

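View pics/o7s.png

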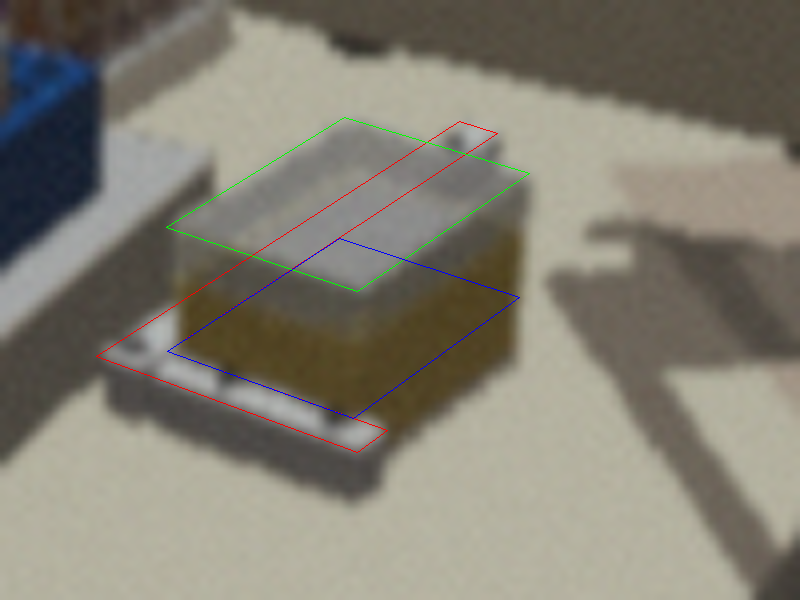

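Emit:
send_rows:
  commands: [0, -0.033, -0.02, 0, 0.5, 0, -0.033, -0.03, 0, 0.5, 0, 0, -0.05, 0, 0.5, 0, 0, -0.05, 0, 0.5, 0, 0, -0.05, 0, 0.5, 0, 0, 0, 0.18, 0.5, 0, 0, 0, 0.18, 0.5, 0, 0, 0, 0.18, 0.5]

```text
clock: 14.42
tool_pos: [0.4213, -0.2412, 0.1483]
orientation: [-0.641, -0.299, 0.641, -0.299]
ft_force: [-0.7, -0.1, 0.2]
grip_width: 0.0425
```

Emit:
send_rows:
  commands: [0, 0, 0, 0.18, 0.5, 0, 0, 0, 0.18, 0.5, 0, 0, 0, 0.18, 0.5, 0, 0, 0, 0.18, 0.5, 0, 0, 0, 0.18, 0.5, 0, 0, 0, 0.13, 0.5]

```text
clock: 15.18
tool_pos: [0.4212, -0.2415, 0.1482]
orientation: [-0.705, 0.055, 0.705, 0.055]
ft_force: [0.5, 0.2, 0.6]
grip_width: 0.0427
```

```bash
python3 p.py -.15 -.063 .02 y
```

```text
t 15.18 stop xy [-0.1627 -0.0651] z 0.1482 F [0.51 0.17 0.57] w 0.0427
roll -0.0081 shift after roll [ 0.1282 -0.0021 -0.0128] q [-0.63 -0.13  1.9   0.    1.37  1.1 ]
stop x,y in tool: [[-0.0, -0.0, -1.0], [0.0, -1.0, 0.0]]
```

Emit:
send_rows:
  commands: [0.045, -0.002, -0.007, -0.008, 0.5, 0.045, 0, 0, 0, 0.5, 0.028, 0, 0, 0, 0.5, 0.01, 0, 0, 0, 0.5, 0, 0, -0.015, 0, 0.5, 0, 0, -0.015, 0, 0.5, 0, 0, -0.012, 0, 0.5, 0, 0, -0.004, 0, 0.5]

```text
clock: 16.18
tool_pos: [0.4751, -0.2469, 0.021]
orientation: [0.706, -0.05, -0.705, -0.05]
ft_force: [-0.4, -0.5, 0.5]
grip_width: 0.0427
```

```bash
python3 p.py -.1 -.063 .02 y
```

```text
t 16.18 stop xy [-0.1087 -0.0626] z 0.021 F [-0.44 -0.47  0.47] w 0.0427
roll 0.0056 shift after roll [ 0.001   0.0004 -0.0087] q [-0.58  0.17  1.85  0.    1.12  1.14]
stop x,y in tool: [[0.0, -0.0, -1.0], [-0.0, -1.0, 0.0]]
```

Emit:
send_rows:
  commands: [0, 0, -0.002, 0.005, 0.5, 0, 0, -0.002, 0, 0.5, 0, 0, -0.001, 0, 0.5]

```text
clock: 16.55
tool_pos: [0.4788, -0.247, 0.0203]
orientation: [-0.705, 0.052, 0.705, 0.052]
ft_force: [-0.5, -0.2, 0.4]
grip_width: 0.0428
```

Emit:
send_rows:
  commands: [0, 0, -0.001, 0, 0.5, 0, 0, -0.001, 0, 0.5]

```text
clock: 16.8
tool_pos: [0.4809, -0.2473, 0.0203]
orientation: [-0.705, 0.052, 0.705, 0.052]
ft_force: [-0.2, 1.1, 0.5]
grip_width: 0.0425
```

Emit:
send_rows:
  commands: [0, 0, -0.001, 0, 0.5]

```text
clock: 16.92
tool_pos: [0.4819, -0.2475, 0.0203]
orientation: [0.705, -0.052, -0.705, -0.052]
ft_force: [1.1, -0.1, 0.0]
grip_width: 0.0426
```

Emit:
send_rows:
  commands: [0, 0, -0.001, 0, 0.5]

```text
clock: 17.05
tool_pos: [0.4829, -0.2477, 0.0203]
orientation: [-0.705, 0.052, 0.705, 0.052]
ft_force: [-1.5, 0.3, -0.9]
grip_width: 0.0424
```

Emit:
send_rows:
  commands: [0, 0, -0.001, 0, 0.5]

```text
clock: 17.18
tool_pos: [0.4835, -0.2477, 0.0202]
orientation: [-0.705, 0.052, 0.706, 0.052]
ft_force: [-5.9, 1.0, 4.0]
grip_width: 0.0426
```

Emit:
send_rows:
  commands: [0, 0, -0.001, 0, 0.5]

```text
clock: 17.3
tool_pos: [0.4837, -0.2476, 0.0199]
orientation: [-0.704, 0.052, 0.706, 0.052]
ft_force: [-9.9, 2.0, 5.1]
grip_width: 0.0427
```

Emit:
send_rows:
  commands: [0, 0, 0.003, 0, 0.5, 0, 0, 0.01, 0, 0.5, 0, 0, 0.02, 0, 0.5, 0, 0, 0.03, 0, 0.5, -0.04, 0, 0, 0, 0.5, -0.05, 0, 0, 0, 0.5, -0.05, 0, 0.02, 0, 0.5, 0, 0.05, 0.02, 0, 0.5]

```text
clock: 18.3
tool_pos: [0.3781, -0.2829, 0.1657]
orientation: [0.708, -0.052, -0.702, -0.049]
ft_force: [0.7, -2.4, 0.5]
grip_width: 0.0427
```

Emit:
send_rows:
  commands: [0, 0.06, 0, 0, 0.5, 0, 0.06, 0, 0, 0.5, 0, 0.05, 0, 0, 0.5, 0, 0, 0, 0, 0.5]

```text
clock: 18.8
tool_pos: [0.3491, -0.4532, 0.1598]
orientation: [-0.705, 0.053, 0.705, 0.053]
ft_force: [-0.0, 0.2, -0.5]
grip_width: 0.0431
```

```bash
python3 p.py -.15 -.063 .02 y;  python3 - <<'E'
from h import *
from station import snapshot
ps=np.load("fit.npz")["ps"]
for n,r,k in (("top",(140,215,290,390),8),("scene",(115,190,235,335),8)):
    d=snapshot(n);pickle.dump(d,open(n+"8.pkl","wb"));overlay(d,f"pics/{n}8.png",[],r,k)
    cv2.imwrite(f"pics/{n}8full.png",cv2.cvtColor(d["img"],cv2.COLOR_RGB2BGR))
E
```

```text
t 18.8 stop xy [-0.203  -0.2852] z 0.1598 F [-0.01  0.2  -0.48] w 0.0431
roll -0.0031 shift after roll [ 0.1397 -0.2222 -0.053 ] q [-1.    0.1   1.65 -0.    1.39  0.72]
stop x,y in tool: [[-0.0, 0.0, -1.0], [-0.0, -1.0, 0.0]]
```

View pics/top8.png

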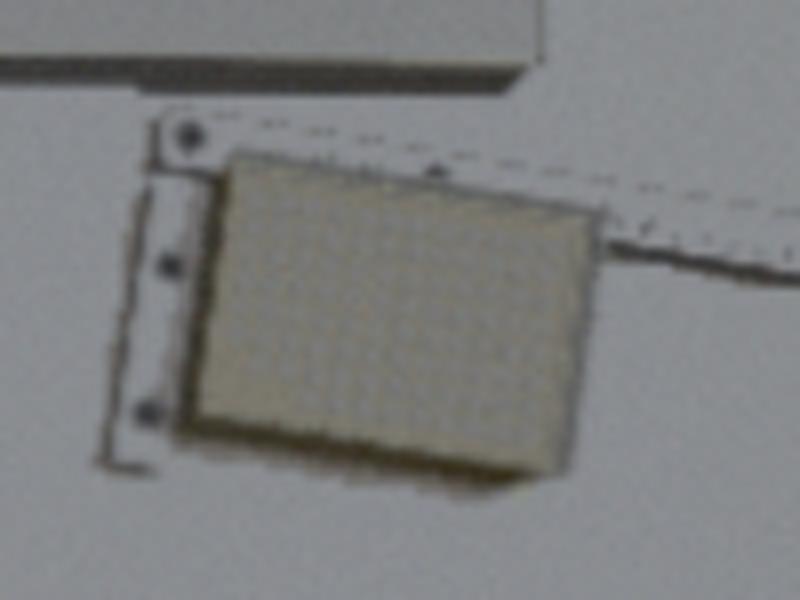

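View pics/scene8.png

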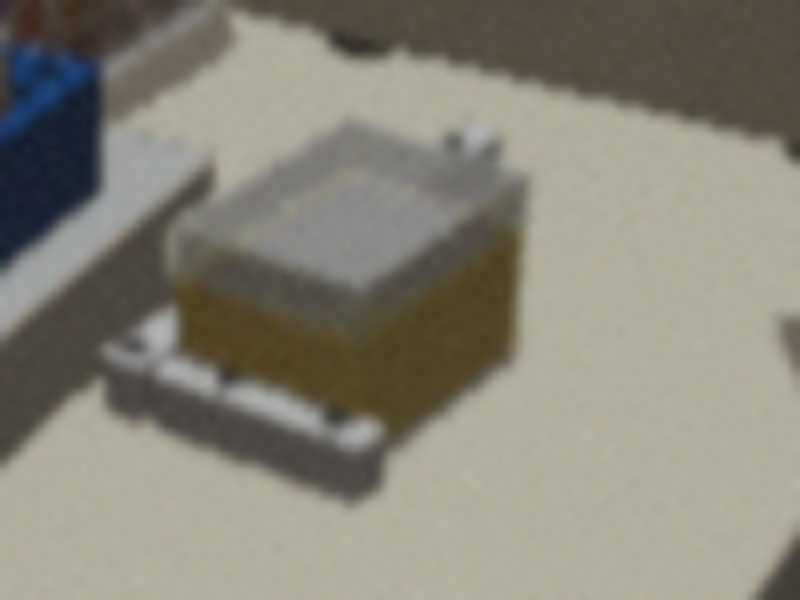

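View pics/top8full.png

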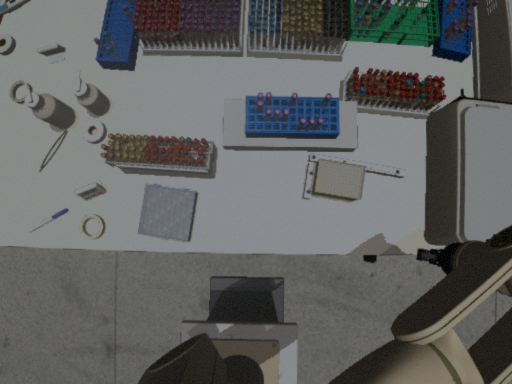

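```bash
python3 - <<'E'
from h import *
ps=np.load("fit.npz")["ps"]
a=[]
for n in("top0","top8"):
    d=pickle.load(open("top.pkl" if n=="top0" else "top8.pkl","rb"))
    im=cv2.cvtColor(d["img"],cv2.COLOR_RGB2BGR)[155:205,300:325];a.append(cv2.resize(im,None,fx=12,fy=12,interpolation=cv2.INTER_NEAREST))
    print(d["img"][175:190:3,302:322].mean(2).round().astype(int).tolist())
cv2.imwrite("pics/z8.png",cv2.convertScaleAbs(np.hstack(a),alpha=1.4))
d=pickle.load(open("top8.pkl","rb"));s=pickle.load(open("scene8.pkl","rb"))
c=lambda x,y:(x/8+290-.5,y/8+140-.5)
e=lambda x,y:(x/8+235-.5,y/8+115-.5)
B=box_L(.08)
o=[(d,B[0],c(235,153)),(d,B[1],c(193,417)),(d,B[2],c(563,473)),(d,B[3],c(605,210)),(s,B[0],e(170,228)),(s,B[1],e(362,288)),(s,B[2],e(526,178)),(s,B[3],e(350,118))]
for nm,oo in (("both",o),("top",o[:4]),("scene",o[4:])):
    pb,r=fit([.53,-.25,-.14],oo);print(nm,w2s(ps,pb),np.degrees(pb[2]-ps[2]))
print(proj(d,place(ps,[(-.05,0,.025),(-.05,.02,.025)])))
E
```

```text
[[140, 141, 137, 115, 88, 121, 136, 137, 128, 121, 134, 137, 130, 135, 140, 138, 140, 140, 141, 141], [139, 139, 135, 105, 90, 124, 139, 138, 140, 142, 141, 138, 139, 140, 140, 141, 140, 138, 140, 138], [141, 139, 117, 89, 121, 139, 139, 140, 137, 140, 138, 128, 136, 139, 141, 138, 141, 140, 142, 140], [138, 120, 92, 85, 123, 138, 141, 139, 140, 139, 138, 140, 138, 138, 141, 139, 141, 141, 140, 139], [140, 120, 91, 116, 137, 139, 138, 139, 138, 138, 132, 136, 140, 139, 140, 140, 140, 141, 140, 140]]
[[139, 142, 138, 117, 84, 122, 140, 138, 130, 118, 107, 108, 77, 56, 68, 107, 117, 114, 119, 119], [142, 140, 132, 108, 93, 125, 139, 142, 139, 138, 115, 104, 72, 56, 77, 110, 116, 119, 119, 117], [143, 138, 116, 95, 124, 137, 140, 143, 139, 122, 109, 80, 54, 67, 111, 118, 117, 119, 119, 118], [137, 122, 96, 87, 124, 137, 140, 138, 124, 112, 102, 72, 53, 77, 110, 114, 116, 115, 119, 116], [139, 118, 92, 116, 136, 139, 141, 133, 120, 109, 81, 55, 63, 104, 115, 116, 119, 117, 116, 117]]
both [-0.04503024 -0.06185137] 0.12480438440048991
top [-0.04506986 -0.06201965] 0.2049712123945821
scene [-0.04526103 -0.06124283] -0.0048085198519753885
[[312.42396052 179.21978916]
 [305.12953847 178.02839174]]
```

View pics/z8.png

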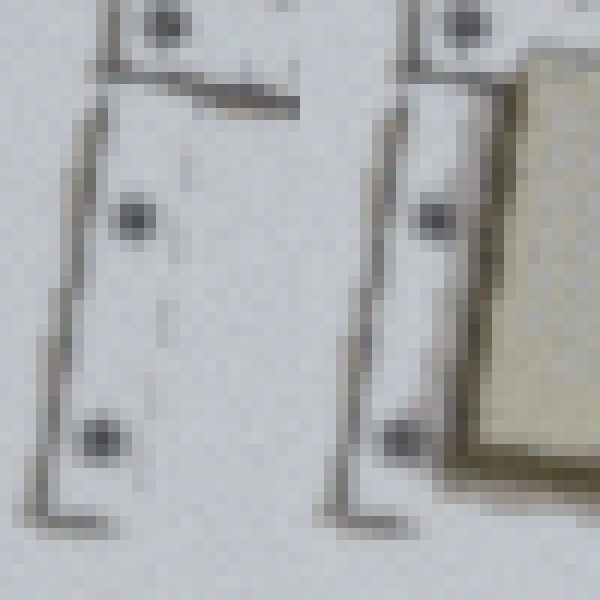

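```bash
python3 - <<'E'
from station import r,status
print(status.get_state()["ft_force"]);print(r.sign_off())
E
```

```text
[ 0.7111842   0.67083236 -0.21372487]
the job is handed in; nothing more can be done
None
```

I pushed the tip box against the corner stop, and it is standing flat with a long side along the long fence and one end against the end stop. I squared it to the fence first with both fingers, then slid it along to the end stop. Afterwards it looked 1 to 2 mm off the fence, so I gave it a last gentle push into the fence. I then backed off and handed in at about 19 s with the gripper clear. The highest contact reading was about 14 N at the end stop.

Last checks:
- **Position:** fitting the box to both cameras puts it at about (-45, -62) mm in the stop's frame, against (-44, -61) mm for fully home. It is within 0.2° of square, and the 1 mm differences are smaller than the 2 mm calibration error.
- **Contact:** the push into the fence stopped at the same point both times. In the overhead view the box's end lines up with the end stop's inner edge to within about 1 mm. I did not push into the end stop again after that last fence push.
- **Bystander:** the blue sample box looks unmoved in the overhead image.

**Disagreement:** the box moved into the fence by that last push by different amounts in the two views. The overhead fit says about 1 mm and the scene fit about 3 mm, but both agree on where it ended up.

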